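Push a carton through to the back row of a stationery shelf

ROBOT

A 6-joint arm with a two-finger parallel gripper is mounted at the origin on the work surface. World frame = base frame: x ahead of the robot, y to its left, z up, the work surface at z = 0. Lengths are in m, angles in degrees, forces in N, time in s.
With the tool pointing down it reaches from about 0.375 to 0.9 m from the base axis. Payload 3.1 kg.
Tool frame: the origin (TCP) lies at the very end of the fingers, on their centre line; the grasp point (between the pads) lies behind it (bot.grip_depth is the z of the grasp point in the tool frame, in m); z points along the fingers, y is the direction in which the jaws open and shut (so a half turn about z gives the same grasp; the last joint's range is limited). The gripper opens to 87 mm and grips with 3 to 60 N. Pads are 19 mm wide; open, the fingers measure 117 mm over their backs; the gripper's body (75 mm by 190 mm) begins 51 mm behind the grasp point.
Start: joints at [-74.169, 30.224, 82.088, -0, 67.689, -10.227], TCP at [0.275, -0.561, 0.223] pointing down, gripper open.
Joint ranges: [-176.69, 176.69], [-43.24, 126.21], [12.49, 139.97], [-82, 262], [0, 151.66], [-163.58, 163.58]. Speed limits (degrees/s): [159.86, 159.86, 180, 180, 180, 180].

INTERFACE

Orientations are given as a 3x3 rotation matrix whose columns are the frame's x, y, z axes.
In Python, from rig import bot, vision gives the robot as it stands. The module is installed in compiled form; this text tells all that it offers.
- The arm moves only by the shell command python3 -m jog 'ROWS'. ROWS is JSON, a list of rows, each a list of 3 entries, a list of its own where there are three numbers: the shift along the tool's x, y, z in mm, then the turn, a rotation vector about the tool's x, y, z in degrees, then the closure, from 0 (fully open) to 1 (shut). In form: [[[dx, dy, dz], [wx, wy, wz], fingers], ...]. A call has 1 to 12 rows; each row is the pose to reach, as a shift and turn from the pose commanded when the call began, along the tool's axes at that moment; what a row does not reach only later rows make up. A row lasts 1/12 s, in which the tool goes at most 41.7 mm and 7.16 degrees, less where a joint would pass 70% of its speed; a pose out of reach is approached as far as the arm can. A call with a gripper value outside its range is refused whole. The fingers move at their own pace and stop on an object; the grip force is fixed at half the most. Time passes only in rows, so rows that repeat a pose let the fingers close. It gives the time, the measured TCP pose, the force and the opening at its end, in the units of the state.
- bot.read_state(): the state, without advancing time (a new reading comes with each control period).
- vision.capture(name): name is "scene" or "top" or "wrist"; returns the picture (400x640x3 uint8, red, green, blue); there is no depth.
- vision.camera_info(name): a dict with "intrinsics" (3x3 intrinsics, pixels), "dist" ([k1, k2, p1, p2, k3] as OpenCV has them; the pictures are not rectified), "camera_from_world" (4x4, takes a point from world to camera coordinates); the wrist camera has in their place "mount" (4x4, takes a point from camera to tool coordinates, whose origin is the TCP and whose axes are the flange's). Camera axes: x right, y up, looking along -z (the intrinsics and any distortion apply to the point x, -y, -z); pixel columns grow to the right and rows downward; lengths in m; the calibration is good to about 2 mm. A picture is of the moment at which its call begins: read the wrist's pose just before it. camera_info takes no time and is no camera call.
- bot.hand_in(): hands the job in, once; it reports no verdict.
The state is a dict: "time_s": time; "joint_positions": joint angles; "qvel": joint speeds; "tau": joint torques, N m; "position": TCP position; "tcp_rot": TCP orientation; "force": force on the tool from outside, world axes, zero at the start; "moment": the same for the moment, N m; "opening": opening from 0.0 (shut) to 1.0 (fully open).
Only numpy, scipy, OpenCV 4.12 (cv2) and the standard library are available. Lean on these libraries where they do the work, as an engineer would, in place of code of your own. Each camera call takes 0.05 s, during which the arm holds its last target. There are 200 camera calls.

TASK

Fill the empty place in the back row: push the carton standing alone in front of the three note-pad stacks through the narrow gap that leads to the empty place with the dark grey felt patch, and on until it lies squarely against the steel ledge behind, in line with the gap. Only push it along the shelf with the fingers: never lift or tip it. Leave the other carton and the rest of the stock where they are.

Things in the scene. Friction and masses are not known exactly. Their poses are not given: they have to be found in the camera images.
- carton: the carton to push: small brown carton with a plain white lid, 56 long (its x) x 70 wide (its y) x 36 mm high, 0.17 to 0.35 kg, loose on the shelf between robot and stacks, its x within 0.4 rad of world x. Origin: centre of its underside; z up.
- place: the empty place: flat dark grey felt patch 50 x 62 mm, no obstacle, fixed, behind one of the two gaps. Origin: its centre on the shelf, where the carton's origin lies when it touches the ledge, centred on the gap. x runs along the gap towards the ledge, z up. The gap before it spans x = -87.5 to -36.5 mm in this frame, centred on y = 0, 77 mm wide.
- display: fixed, one rigid piece: three stacks of grey and white note pads, each 51 (x) x 76 (y) x 40 mm high, at y = -153, 0, 153 mm, leaving two 77 mm gaps at y = +-76.5; behind, a steel ledge 34 mm high, 400 mm long, front face at x = 90; a rod 8 mm high along x at each end. Origin: centre of the middle stack's foot; x towards the ledge, yaw within 0.15 rad.
- filler: an identical carton, already standing in the back row behind the other gap, against the ledge; leave it. Origin: centre of its underside.
- eraser: white eraser 45 x 22 x 12 mm lying loose on top of the middle stack; leave it. Origin: centre of its underside, 40 mm above the shelf.
- glue: jar 42 mm across, 85 mm high, loose, to the left of the carton's area; leave it. Origin: centre of its underside.
- tape: roll of clear tape lying flat, 76 mm across, 24 mm high, loose, to the right; leave it. Origin: centre of its underside.
- cup: black pen cup, 72 mm across, 95 mm high, loose, beyond the display's left end; leave it. Origin: centre of its underside.
- pad: two note books, 130 x 90 x 20 mm in all, one loose piece, beyond the display's right end; leave it. Origin: centre of its underside.
- stapler: black and dark steel stapler 130 x 34 x 45 mm, loose, right and near the robot; leave it. Origin: centre of its underside.
- sharpener: metal pencil sharpener 30 x 22 x 16 mm, loose, left and near the robot; leave it. Origin: centre of its underside.
There are look-alikes about, which are no part of the job. What is shaped like the carton but blue or yellow is not meant.

How it is judged:
By the outcome, as a careful person would: the job done as asked, in the order asked, and still so for the second after the job is handed in, with the robot touching nothing.
It also fails if it takes over 64 s, if anything falls off the work surface, if the arm or the gripper's body presses on something with over 40 N, if the wrist force passes 120 N, or if a joint passes its speed limit or range.

## Working session

There is one attempt and no reset: what is moved stays moved. The work goes in short steps, Python scripts to look and compute and a shell command to move; the robot and the scene stay as the last step left them, time stands still between calls to the robot, and variables do not carry over. Pictures are saved under pics/ and viewed, about 8 in all and at most 12, crops included, and the job is handed in when it is done.

```bash
mkdir -p pics; ls
python3 - <<'E'
from rig import bot, vision
import cv2, numpy as np
s=bot.read_state(); print({k:np.round(v,4).tolist() for k,v in s.items()}, bot.grip_depth)
for n in ("scene","top"):
    im=vision.capture(n); cv2.imwrite(f"pics/{n}0.png",im[:,:,::-1]); i=vision.camera_info(n)
    print(n,{k:np.round(v,4).tolist() for k,v in i.items()})
print({k:np.round(v,4).tolist() for k,v in vision.camera_info("wrist").items()})
E
```

```text
pics
{'time_s': 0.0, 'joint_positions': [-74.1702, 30.278, 82.1544, -0.001, 67.6888, -10.2275], 'qvel': [-0.0342, 0.0796, -0.0082, 0.013, -0.0076, 0.0086], 'tau': [-0.0008, -44.0054, -17.6592, 0.0632, 0.0582, -0.0002], 'position': [0.2744, -0.5608, 0.2216], 'tcp_rot': [[0.8984, 0.4393, -0.0006], [0.4393, -0.8984, 0.002], [0.0004, -0.0021, -1.0]], 'force': [0.5344, -0.6119, 0.2992], 'moment': [-0.0422, -0.0298, 0.001], 'opening': 1.0037} -0.0187
scene {'intrinsics': [[416.4187, 0.0, 321.628], [0.0, 416.4187, 202.9055], [0.0, 0.0, 1.0]], 'dist': [0.0123, 0.0, 0.0, 0.0, 0.0], 'camera_from_world': [[-0.7898, 0.6134, -0.001, 0.384], [-0.4695, -0.6034, 0.6446, 0.1728], [0.3947, 0.5096, 0.7645, -1.3432], [0.0, 0.0, 0.0, 1.0]]}
top {'intrinsics': [[409.5654, 0.0, 323.971], [0.0, 409.5654, 194.5233], [0.0, 0.0, 1.0]], 'dist': [-0.0107, 0.0, 0.0, 0.0, 0.0], 'camera_from_world': [[-0.0253, -0.9997, 0.0017, -0.0123], [0.9977, -0.0252, 0.0629, -0.4899], [-0.0628, 0.0032, 0.998, -1.0201], [0.0, 0.0, 0.0, 1.0]]}
{'intrinsics': [[278.1168, 0.0, 319.2427], [0.0, 278.1168, 197.134], [0.0, 0.0, 1.0]], 'dist': [-0.0335, 0.0, 0.0, 0.0, 0.0], 'mount': [[0.001, 0.9651, 0.262, 0.0717], [1.0, -0.0008, -0.0007, 0.0008], [-0.0005, 0.262, -0.9651, -0.1618], [0.0, 0.0, 0.0, 1.0]]}
```

View pics/top0.png

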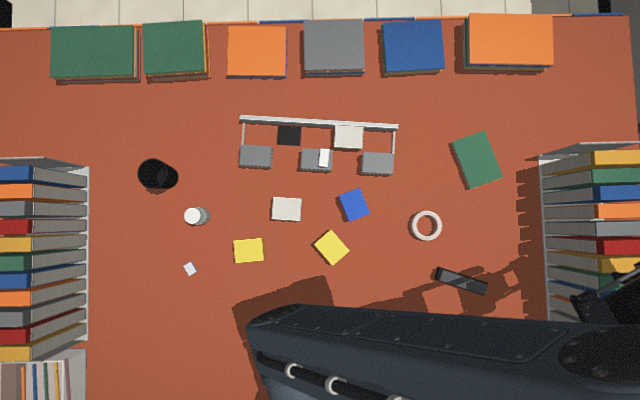

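View pics/scene0.png

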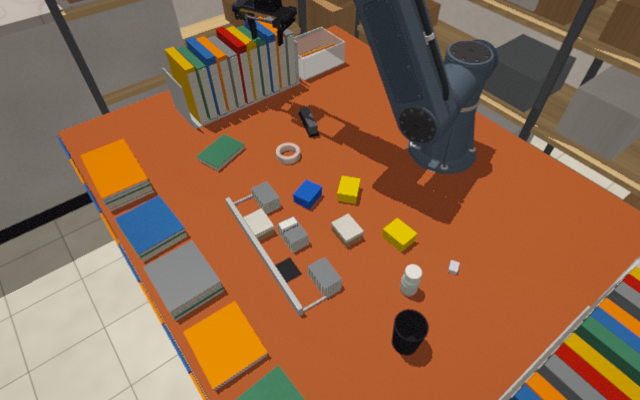

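The scene shows the following, with positions in top-view pixels:
- **Carton candidates:** white-lid carton alone at (286,209), white-lid filler at (348,136) in the back row, blue (354,204), yellow (248,250) and (331,247).
- **Place:** the felt patch is at (289,135), behind the left gap.
- **Choice:** the white-lid carton at (286,209).

Next I measure and take one close crop.

```bash
cat > h.py <<'E'
from rig import bot, vision
import cv2, numpy as np
def cam(n):
    i=vision.camera_info(n); K=np.array(i["intrinsics"]); d=np.array(i["dist"])
    if n=="wrist":
        s=bot.read_state(); T=np.eye(4); T[:3,:3]=s["tcp_rot"]; T[:3,3]=s["position"]; W=T@np.array(i["mount"])
    else: W=np.linalg.inv(np.array(i["camera_from_world"]))
    return K,d,W
def ray(c,px,z):
    K,d,W=c; u=cv2.undistortPoints(np.float64(px).reshape(-1,1,2),K,d)[:,0]
    r=np.c_[u[:,0],-u[:,1],-np.ones(len(u))]@W[:3,:3].T; o=W[:3,3]
    return (o+r*((z-o[2])/r[:,2])[:,None])[:,:2]
def blob(mask,seed):
    mask=cv2.morphologyEx(mask.astype(np.uint8),cv2.MORPH_OPEN,np.ones((2,2)))
    n,l,st,ce=cv2.connectedComponentsWithStats(mask)
    d=np.linalg.norm(ce-seed,axis=1); d[0]=1e9; k=d.argmin()
    c,_=cv2.findContours((l==k).astype(np.uint8),cv2.RETR_EXTERNAL,cv2.CHAIN_APPROX_NONE)
    return max(c,key=len)[:,0].astype(float)
def rect(c,cont,z):
    p=ray(c,cont,z); r=cv2.minAreaRect((p*1000).astype(np.float32)); (x,y),(w,h),a=r
    a=(a+45)%90-45
    # extents along the rotated axes
    if abs((r[2]-a)%180-90)<45: w,h=h,w
    return round(x,1),round(y,1),round(w,1),round(h,1),round(a,2)
E
python3 - <<'E'
from h import *
for n,seeds in (("top",{"carton":(286,209),"felt":(289,135),"filler":(348,136),"st_l":(256,156),"st_m":(311,160),"st_r":(377,162),"yelL":(248,250),"yelR":(331,247),"blue":(354,204),"glue":(195,216)}),("scene",{"carton":(348,226),"felt":(289,269),"filler":(258,222)})):
    im=vision.capture(n); c=cam(n); hsv=cv2.cvtColor(im,cv2.COLOR_RGB2HSV); H,S,V=cv2.split(hsv)
    for k,sd in seeds.items():
        z=.036; 
        if k in("carton","filler","glue"): m=(S<60)&(V>190)
        elif k=="felt": m=(V<60); z=0
        elif k[:2]=="st": m=(S<60)&(V>80)&(V<190); z=.04
        elif k[:3]=="yel": m=(H>20)&(H<35)&(S>120)
        else: m=(H>100)&(H<130)&(S>120)
        if k=="glue": z=.085
        print(n,k,rect(c,blob(m,sd),z))
    if n=="top":
        print(ray(c,[(240,117),(398,126.5)],.034)*1000)
        cv2.imwrite("pics/crop.png",cv2.resize(im[100:270,180:420,::-1],None,fx=3.3,fy=3.3,interpolation=cv2.INTER_CUBIC))
E
```

```text
top carton (453.8, 67.1, 54.7, 70.3, -5.26)
top felt (644.5, 59.5, 47.2, 57.1, -1.45)
top filler (642.6, -15.6, 66.9, 394.5, -4.92)
top st_l (595.7, 139.6, 75.0, 80.8, -5.56)
top st_m (572.8, -9.5, 55.0, 76.3, -4.83)
top st_r (559.9, -160.7, 54.9, 79.0, -4.46)
top yelL (354.1, 162.1, 55.3, 73.4, 3.73)
top yelR (355.4, -41.2, 70.1, 57.6, 39.45)
top blue (459.6, -99.6, 67.5, 54.7, 20.37)
top glue (441.1, 286.0, 35.2, 35.5, -1.42)
[[ 688.83777187  181.5195487 ]
 [ 654.71800337 -214.81385427]]
scene carton (456.7, 75.0, 54.6, 69.0, -4.95)
scene felt (643.7, 67.9, 40.1, 55.7, -5.03)
scene filler (632.1, -84.6, 54.3, 67.6, -5.02)
```

View pics/crop.png

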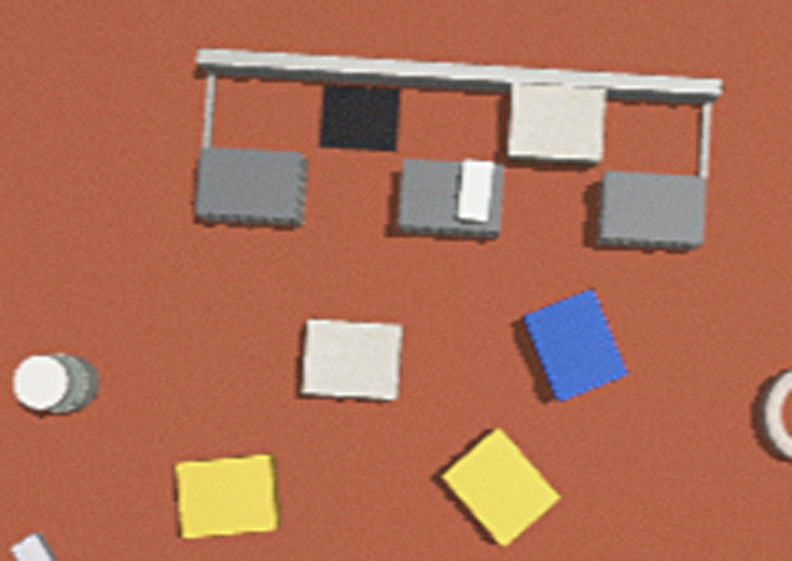

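The crop confirms it: white lid and brown sides at crop (352,360), standing alone, with the felt at (360,118) behind the left gap. The display yaw is about -4.9° and the carton's about -5°. The carton sits about 9–10 mm to the right of the gap axis. The two cameras disagree by 8 mm in absolute y, so I'll hover above the carton and check with the wrist camera.

```bash
python3 -m jog '[[[26,-26,0],[0,0,3],0],[[52,-53,0],[0,0,6],0],[[77,-79,0],[0,0,9],0],[[103,-106,0],[0,0,12],0],[[128,-132,0],[0,0,15],0],[[154,-159,0],[0,0,18],0],[[180,-185,0],[0,0,21],0],[[205,-212,0],[0,0,24],0],[[231,-238,0],[0,0,27],0],[[257,-264,0],[0,0,29],0],[[282,-291,0],[0,0,30],0.3],[[308,-317,0],[0,0,31],0.3]]'
python3 -c "
from h import *
s=bot.read_state();R=np.array(s['tcp_rot']);print(s['position'],s['time_s'],np.degrees(np.arctan2(R[1,0],R[0,0])),(R.T@(np.array([.48,.07,.222])-s['position'])*1000).round())"
```

```text
time_s: 1.2
position: [0.412, -0.1395, 0.2226]
tcp_rot: [[0.996, -0.087, -0.0], [-0.087, -0.996, 0.0], [-0.0, -0.0, -1.0]]
force: [0.1, -0.8, 0.5]
opening: 0.92
[ 0.41199036 -0.1395458   0.22263623] 1.2 -5.018185900675356 [  49. -215.    1.]
```

```bash
python3 -m jog '[[[8,-36,0],[0,0,0],0],[[16,-72,0],[0,0,0],0],[[25,-108,0],[0,0,0],0],[[33,-144,0],[0,0,0],0],[[41,-180,0],[0,0,0],0],[[49,-215,0],[0,0,0],0],[[49,-215,0],[0,0,0],0],[[49,-215,0],[0,0,0],0],[[49,-215,0],[0,0,0],0]]'
python3 - <<'E'
from h import *
c=cam("wrist"); im=vision.capture("wrist"); cv2.imwrite("pics/w1.png",im[:,:,::-1])
print(c[2].round(3))
E
```

```text
time_s: 1.95
position: [0.4789, 0.0684, 0.2223]
tcp_rot: [[0.996, -0.085, -0.001], [-0.085, -0.996, -0.0], [-0.001, 0.001, -1.0]]
force: [0.3, -0.4, 0.2]
opening: 1.0
[[-0.084  0.961  0.262  0.551]
 [-0.996 -0.082 -0.021  0.062]
 [ 0.001 -0.263  0.965  0.384]
 [ 0.     0.     0.     1.   ]]
```

View pics/w1.png

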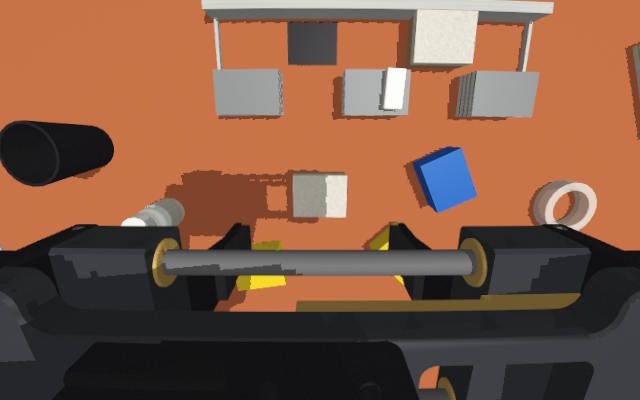

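The wrist view shows the carton at (320,194), half in shadow, the felt at (312,44), and the gap between the stack edges at u≈283 and u≈343.

```bash
cat >> h.py <<'E'
def wmeas(seed_c,seed_f,pic=None):
    c=cam("wrist"); im=vision.capture("wrist")
    if pic: cv2.imwrite(pic,im[:,:,::-1])
    H,S,V=cv2.split(cv2.cvtColor(im,cv2.COLOR_RGB2HSV))
    return c,rect(c,blob((S<70)&(V>85),seed_c),.036),rect(c,blob((S<90)&(V<80),seed_f),0)
E
python3 - <<'E'
from h import *
c,a,b=wmeas((320,194),(312,44)); print(a,b)
P=lambda z,*p: print((ray(c,p,z)*1000).round(1).tolist())
P(.04,(282,69),(282,115),(343,69),(343,115))  # gap edges
P(.034,(204,9),(551,14))
P(.036,(293,173),(347,174),(347,216),(294,216))
P(.034,(204,6),(551,11))
s=bot.read_state(); print(s['position'])
E
```

```text
(456.5, 67.8, 57.8, 69.8, -4.93) (646.3, 61.3, 47.4, 59.8, -4.96)
[[613.0, 98.2], [562.3, 104.2], [606.9, 28.5], [556.0, 31.9]]
[[685.0, 179.0], [649.9, -214.8]]
[[490.8, 99.3], [483.7, 31.1], [427.5, 34.5], [433.5, 104.3]]
[[688.0, 178.5], [653.1, -214.5]]
[0.47889993 0.06749295 0.22242244]
```

The carton is 9.4 mm right of the gap axis and its yaw already matches. I'll straddle it with open fingers, without gripping, and nudge it left with the inner face of the right finger.

```bash
python3 -m jog '[[[-11,1,20],[0,0,0],0],[[-22,2,50],[0,0,0],0],[[-22,2,85],[0,0,0],0],[[-22,2,120],[0,0,0],0],[[-22,2,150],[0,0,0],0],[[-22,2,175],[0,0,0],0],[[-22,2,192],[0,0,0],0],[[-22,2,203],[0,0,0],0],[[-22,2,208],[0,0,0],0],[[-22,2,208],[0,0,0],0],[[-22,2,208],[0,0,0],0]]'
python3 -m jog '[[[0,-3,0],[0,0,0],0],[[0,-6,0],[0,0,0],0],[[0,-8,0],[0,0,0],0],[[0,-10,0],[0,0,0],0],[[0,-12,0],[0,0,0],0],[[0,-14,0],[0,0,0],0],[[0,-16,0],[0,0,0],0],[[0,-18,0],[0,0,0],0],[[0,-18,0],[0,0,0],0],[[0,-18,0],[0,0,0],0]]'
```

```text
time_s: 2.97
position: [0.4575, 0.0677, 0.0148]
tcp_rot: [[0.996, -0.088, 0.0], [-0.088, -0.996, -0.0], [0.0, 0.0, -1.0]]
force: [-0.2, 0.7, -0.1]
opening: 1.002
time_s: 3.8
position: [0.4587, 0.0868, 0.0144]
tcp_rot: [[0.996, -0.086, -0.0], [-0.086, -0.996, 0.0], [-0.0, -0.0, -1.0]]
force: [-0.3, -0.0, -0.6]
opening: 1.002
```

```bash
python3 -m jog '[[[0,4,0],[0,0,0],0],[[0,8,0],[0,0,0],0],[[0,8,-20],[0,0,0],0],[[0,8,-55],[0,0,0],0],[[0,8,-90],[0,0,0],0],[[5,8,-125],[0,0,0],0],[[12,8,-160],[0,0,0],0],[[22,8,-195],[0,0,0],0],[[22,8,-208],[0,0,0],0],[[22,8,-208],[0,0,0],0],[[22,8,-208],[0,0,0],0]]'
python3 - <<'E'
from h import *
c,a,b=wmeas((320,194),(312,44),"pics/w2.png"); print(a,b)
E
```

```text
time_s: 4.72
position: [0.4797, 0.0763, 0.2228]
tcp_rot: [[0.996, -0.087, 0.001], [-0.087, -0.996, 0.0], [0.001, -0.0, -1.0]]
force: [-1.1, -0.3, -0.2]
opening: 1.001
(457.5, 76.1, 57.8, 69.9, -4.92) (645.7, 61.6, 47.5, 60.5, -4.9)
```

View pics/w2.png

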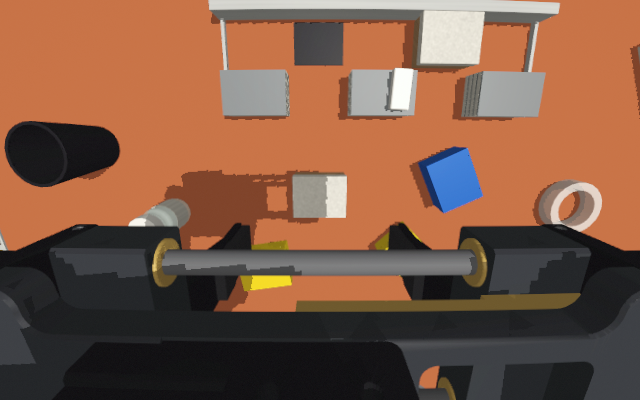

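The carton moved 8.3 mm and stayed square, leaving about 1 mm of lateral offset. Next I set the fingers to a ~30 mm opening (60 mm span, which fits the gap), go behind the carton and descend.

```bash
python3 -m jog '[[[-35,2,0],[0,0,0],0.65],[[-70,2,0],[0,0,0],0.65],[[-82,2,20],[0,0,0],0.65],[[-82,2,55],[0,0,0],0.65],[[-82,2,90],[0,0,0],0.65],[[-82,2,125],[0,0,0],0.65],[[-82,2,155],[0,0,0],0.65],[[-82,2,180],[0,0,0],0.65],[[-82,2,197],[0,0,0],0.65],[[-82,2,208],[0,0,0],0.65],[[-82,2,208],[0,0,0],0.65],[[-82,2,208],[0,0,0],0.65]]'
python3 -m jog '[[[6,0,0],[0,0,0],0.65],[[11,0,0],[0,0,0],0.65],[[15,0,0],[0,0,0],0.65],[[18,0,0],[0,0,0],0.65],[[21,0,0],[0,0,0],0.65],[[24,0,0],[0,0,0],0.65],[[28,0,0],[0,0,0],0.65],[[34,0,0],[0,0,0],0.65],[[42,0,0],[0,0,0],0.65],[[51,-1,0],[0,0,0],0.65],[[60,-1,0],[0,0,0],0.65],[[60,-1,0],[0,0,0],0.65]]'
python3 - <<'E'
from h import *
im=vision.capture("wrist"); cv2.imwrite("pics/w3.png",im[:,:,::-1])
E
```

```text
time_s: 5.77
position: [0.3959, 0.0817, 0.0132]
tcp_rot: [[0.996, -0.086, -0.006], [-0.086, -0.996, 0.0], [-0.006, 0.0, -1.0]]
force: [-0.4, 0.6, 0.1]
opening: 0.357
time_s: 6.77
position: [0.4631, 0.077, 0.0147]
tcp_rot: [[0.996, -0.086, 0.008], [-0.086, -0.996, -0.001], [0.008, -0.0, -1.0]]
force: [-0.1, -0.4, 0.7]
opening: 0.351
```

View pics/w3.png

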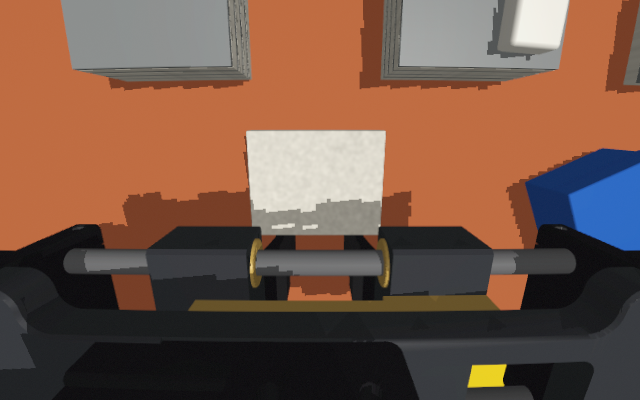

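The view shows the carton square ahead of the fingers, with front corners at (247,131) and (385,131). The stack edges are at u≈231 and 400 at the top, and 250 and 380 at the foot.

Run:
```python
from h import *
c=cam("wrist"); s=bot.read_state(); R=np.array(s['tcp_rot'])[:2,:2]; p=np.array(s['position'])[:2]
print(s['position'])
def T(z,*q): print(z,(((ray(c,q,z)-p)@R)*1000).round(1).tolist())
T(.036,(247,131),(385,131),(381,234))
T(.04,(231,67),(400,68))
T(0,(250,79),(380,79))
```

```text
[0.46159284 0.07712836 0.0146486 ]
0.036 [[67.6, -35.1], [67.7, 33.2], [13.1, 34.3]]
0.04 [[96.4, -39.7], [96.0, 37.6]]
0 [[97.0, -40.6], [97.1, 36.8]]
```

```bash
python3 -m jog '[[[6,0,0],[0,0,0],0.65],[[14,0,0],[0,0,0],0.65],[[22,0,0],[0,0,0],0.65],[[30,-0.5,0],[0,0,0],0.65],[[38,-0.5,0],[0,0,0],0.65],[[46,-0.5,0],[0,0,0],0.65],[[54,-0.5,0],[0,0,0],0.65],[[62,-0.5,0],[0,0,0],0.65],[[68,-0.5,0],[0,0,0],0.65],[[72,-0.5,0],[0,0,0],0.65],[[74,-0.5,0],[0,0,0],0.65],[[75,-0.5,0],[0,0,0],0.65]]'
python3 - <<'E'
from h import *
im=vision.capture("wrist"); cv2.imwrite("pics/w4.png",im[:,:,::-1])
E
```

```text
time_s: 7.82
position: [0.5324, 0.0715, 0.0146]
tcp_rot: [[0.996, -0.086, -0.001], [-0.086, -0.996, 0.0], [-0.001, 0.0, -1.0]]
force: [-1.4, 0.1, 2.5]
opening: 0.353
```

View pics/w4.png

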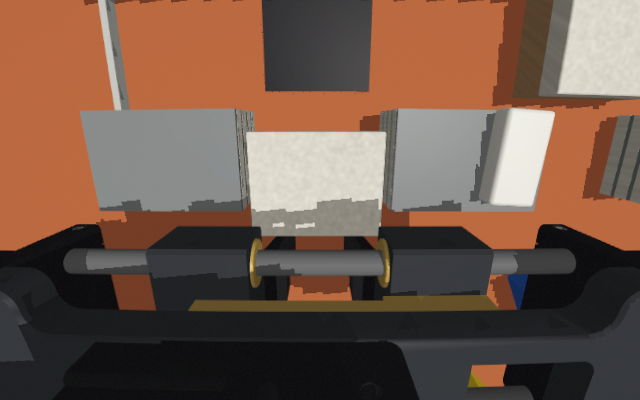

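The carton is inside the gap, centred (u 247–386 between edges at ~236 and ~395) and square. I'm continuing, slowing down near the ledge.

```bash
python3 -m jog '[[[6,-0.5,0],[0,0,0],0.65],[[13,-0.5,0],[0,0,0],0.65],[[20,-0.5,0],[0,0,0],0.65],[[27,-0.5,0],[0,0,0],0.65],[[34,-0.5,0],[0,0,0],0.65],[[41,-0.5,0],[0,0,0],0.65],[[48,-0.5,0],[0,0,0],0.65],[[54,-0.5,0],[0,0,0],0.65],[[59,-0.5,0],[0,0,0],0.65],[[63,-0.5,0],[0,0,0],0.65],[[66,-0.5,0],[0,0,0],0.65],[[67,-0.5,0],[0,0,0],0.65]]'
python3 -m jog '[[[2,0,0],[0,0,0],0.65],[[3,0,0],[0,0,0],0.65],[[4,0,0],[0,0,0],0.65],[[4,0,0],[0,0,0],0.65]]'
```

```text
time_s: 8.87
position: [0.6003, 0.0662, 0.0145]
tcp_rot: [[0.996, -0.086, 0.001], [-0.086, -0.996, -0.0], [0.001, -0.0, -1.0]]
force: [-1.7, -0.2, 2.4]
opening: 0.355
time_s: 9.2
position: [0.604, 0.0659, 0.0145]
tcp_rot: [[0.996, -0.086, 0.001], [-0.086, -0.996, -0.0], [0.001, -0.0, -1.0]]
force: [-0.2, -0.1, -0.1]
opening: 0.348
```

```bash
python3 -m jog '[[[1,0,0],[0,0,0],0.65],[[2,0,0],[0,0,0],0.65],[[3,0,0],[0,0,0],0.65],[[3,0,0],[0,0,0],0.65]]'; python3 -m jog '[[[1,0,0],[0,0,0],0.65],[[2,0,0],[0,0,0],0.65],[[2,0,0],[0,0,0],0.65]]'
python3 - <<'E'
from h import *
im=vision.capture("wrist"); cv2.imwrite("pics/w5.png",im[:,:,::-1])
E
```

```text
time_s: 9.53
position: [0.6072, 0.0656, 0.0146]
tcp_rot: [[0.996, -0.086, 0.001], [-0.086, -0.996, -0.0], [0.001, -0.0, -1.0]]
force: [-0.9, 0.2, 0.2]
opening: 0.346
time_s: 9.78
position: [0.6075, 0.0656, 0.0145]
tcp_rot: [[0.996, -0.086, -0.002], [-0.086, -0.996, 0.0], [-0.002, 0.0, -1.0]]
force: [-4.2, 0.1, 3.0]
opening: 0.348
```

View pics/w5.png

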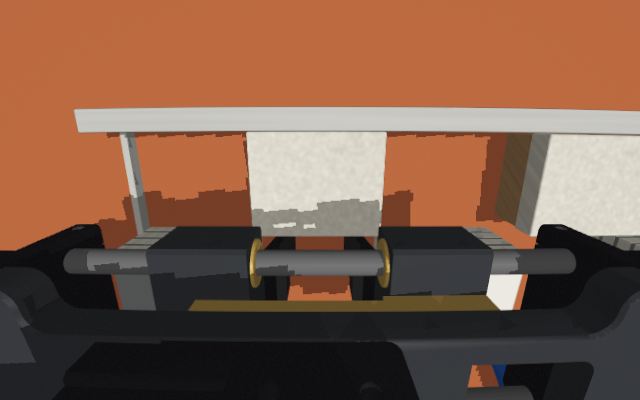

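The carton's front edge is now at the ledge (row 131, u 248–385), and the force is rising as the motion stalls. I'll press slightly more to square it, then back straight out and rise.

```bash
python3 -m jog '[[[1,0,0],[0,0,0],0.65],[[2,0,0],[0,0,0],0.65],[[2,0,0],[0,0,0],0.65]]'
python3 -m jog '[[[-6,0,0],[0,0,0],0.65],[[-16,0,0],[0,0,0],0.65],[[-30,0,0],[0,0,0],0.65],[[-50,0,0],[0,0,0],0.65],[[-75,0,0],[0,0,0],0.65],[[-90,0,-20],[0,0,0],0.65],[[-90,0,-55],[0,0,0],0.65],[[-90,0,-90],[0,0,0],0.65],[[-90,0,-125],[0,0,0],0.65],[[-90,0,-160],[0,0,0],0.65],[[-90,0,-190],[0,0,0],0.65],[[-90,0,-190],[0,0,0],0.65]]'
python3 - <<'E'
from h import *
c=cam("wrist"); im=vision.capture("wrist"); cv2.imwrite("pics/w6.png",im[:,:,::-1]); print(c[2].round(3).tolist())
E
```

```text
time_s: 10.08
position: [0.6075, 0.0656, 0.0145]
tcp_rot: [[0.996, -0.086, -0.007], [-0.086, -0.996, 0.0], [-0.007, 0.0, -1.0]]
force: [-7.4, 0.9, 5.4]
opening: 0.353
time_s: 11.08
position: [0.5269, 0.0728, 0.2114]
tcp_rot: [[0.996, -0.086, 0.018], [-0.086, -0.996, -0.001], [0.018, -0.0, -1.0]]
force: [1.0, -0.7, -0.1]
opening: 0.351
[[-0.085, 0.966, 0.243, 0.596], [-0.996, -0.082, -0.02, 0.066], [0.0, -0.244, 0.97, 0.374], [0.0, 0.0, 0.0, 1.0]]
```

View pics/w6.png

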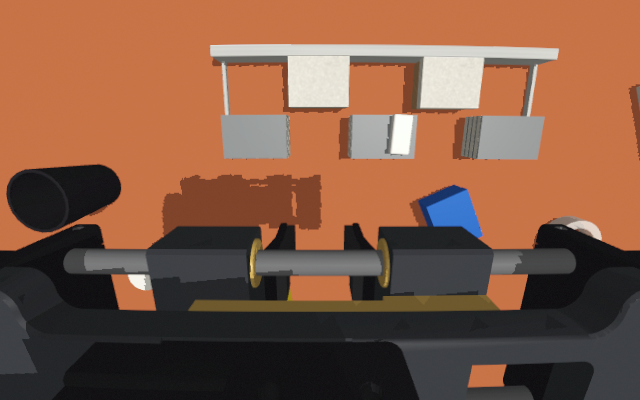

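The carton is seated against the ledge at (318,82), level with the filler, and the eraser and the rest of the stock are in place. One numeric check after settling:

```bash
python3 -m jog '[[[0,0,0],[0,0,0],0.65],[[0,0,0],[0,0,0],0.65],[[0,0,0],[0,0,0],0.65]]' | head -2
python3 - <<'E'
from h import *
c=cam("wrist"); im=vision.capture("wrist"); H,S,V=cv2.split(cv2.cvtColor(im,cv2.COLOR_RGB2HSV))
m=(S<70)&(V>85); m[:63]=0
for s in ((318,85),(450,85)):
    b=blob(m,s); p=ray(c,b,.036)*1000
    t=np.radians(-4.93); R=np.array([[np.cos(t),-np.sin(t)],[np.sin(t),np.cos(t)]]); q=p@R
    # rear edge slope, side mid-line in display axes
    k=[(y,q[abs(q[:,1]-y)<2,0].min()) for y in np.linspace(q[:,1].min()+6,q[:,1].max()-6,12)]
    print("rear x",round(np.median([a[1] for a in k]),1),"tilt deg",round(np.degrees(np.arctan(np.polyfit(*zip(*k),1)[0])),2),"y",np.percentile(q[:,1],[3,97]).round(1),"mid",round((q[:,1].min()+q[:,1].max())/2,1))
# gap edges at stack tops
g=((S<60)&(V>85)&(V<190)); q=[]
r=range(120,155,5); L=[max(u for u in range(230,318) if g[v,u]) for v in r]; Rr=[min(u for u in range(320,400) if g[v,u]) for v in r]
L=int(np.median(L));Rr=int(np.median(Rr)); print(L,Rr,(ray(c,[(L,135),(Rr,135)],.04)*1000@R).round(1).tolist())
n="top"; im=vision.capture(n); c=cam(n); H,S,V=cv2.split(cv2.cvtColor(im,cv2.COLOR_RGB2HSV))
for k,m,sd in (("yelL",(H>20)&(H<35)&(S>120),(248,250)),("yelR",(H>20)&(H<35)&(S>120),(331,247)),("blue",(H>100)&(H<130)&(S>120),(354,204))): print(k,rect(c,blob(m,sd),.036))
E
```

```text
time_s: 11.38
position: [0.5201, 0.0731, 0.203]
rear x 609.5 tilt deg -0.03 y [ 82.4 152.1] mid 117.3
rear x 609.3 tilt deg -0.68 y [-70.9   2.9] mid -34.0
287 349 [[569.0, 153.5], [569.0, 82.7]]
yelL (355.9, -41.5, 70.7, 56.4, 39.45)
yelR (355.9, -41.5, 70.7, 56.4, 39.45)
blue (459.9, -99.6, 67.9, 54.7, 20.27)
```

```bash
python3 -c "
from rig import bot; print(bot.hand_in(), bot.read_state()['time_s'])"
```

```text
the job is handed in; nothing more can be done
the job is handed in; nothing more can be done
```

The white-lid carton now lies against the steel ledge in the empty place, and the job is handed in; the arm's clock read about 11.4 s just before. I nudged the carton about 8 mm sideways with one open finger, then pushed it square through the left gap with both fingers. I pressed it on the ledge at about 7 N along the push (9 N in all), then backed straight out. It was never gripped or lifted.

**Last checks (wrist camera):**
- **Squareness:** the rear edge tilts 0.03° relative to the display.
- **Seating:** the rear face is level with the filler's to 0.2 mm.
- **Centring:** the carton is about 0.8 mm off the gap centre, within measuring error.
- **Other stock:** the filler, eraser and cup look undisturbed. The blue box and the right yellow one re-measured within 2 mm of where they started.

**Checks that failed or disagreed:**
- The left yellow box could not be re-measured: its lookup returned the right one's numbers, probably because the arm hid it.
- The filler's edge fit gave a 0.7° tilt.
- The measured gap width came out at 71 mm instead of 77 mm, so the edge readings are only good to a few millimetres.
- The scene camera disagreed with the top and wrist cameras by about 8 mm in y; I relied on the wrist camera.

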